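# Pump up the sample filtration unit

## Task

Get the pressure filtration unit ready: first push the orange vent tab away from the front of the unit until it is fully closed, then pump the yellow plunger with a fingertip, each stroke all the way down and all the way back up, until the red indicator pin stands fully out and its green band shows. Let the plunger come back up, do not touch the pin itself, and leave everything else on the bench where it is.

Things in the scene. Friction and masses are not known exactly. Their poses are not given: they have to be found in the camera images.
- pump_unit: White filtration unit fixed to the bench; base block 260 x 240 x 46 mm high, from x = -65 to 195 and y = -120 to 120 mm. Origin: on the bench surface right below the plunger's axis; x axis from the unit's front to its back, y to its left (towards the vent tab), z up. The pump barrel (radius 27 mm at its foot) stands at the origin, its top at z = 86 mm.
- canister_lid (a point): Centre of the top of the unit's steel canister with a blue lid (radius 55 mm): x = 130, y = 0, z = 96 mm in the unit's frame. Fixed.
- plunger_top (a point): Centre of the top face of the yellow plunger knob (44 mm diameter, 14 mm thick): at x = y = 0 and, at rest, z = 122 mm in the unit's frame. It goes straight down to z = 100 mm when pressed.
- plunger (a joint): How far the plunger is pressed, in m: 0 up (rest), 0.022 fully down at its stop. The spring pushes back with 4 N at the top and about 9 N at the stop, up to 5 N more while pumping fast; released, it comes back up by itself within 0.3 s.
- vent_face (a point): Centre of the width of the front (-x) face of the orange vent tab, 10 mm below its upper edge: at y = 80, z = 80 mm in the unit's frame. The tab is an upright plate 28 mm wide (y), 12 mm thick (x) and 44 mm high (z = 46 to 90 mm), on the base block. This face is at x = -26 mm when the vent is fully open, at x = +4 mm when fully closed.
- vent_tab (a joint): Travel of the vent tab along the unit's +x axis (front to back), in m: 0 fully open, 0.030 fully closed, against a stop. It starts at 0 to 0.008, moves with about 2 N of friction and stays where it is left.
- indicator_pin: Red pin, 14 mm diameter, that rises straight up at x = 0, y = -75 mm in the unit's frame. Origin: centre of its tip, at z = 88 mm when fully in and 128 mm when fully out. It starts 0 to 16 mm out. Each full stroke of the plunger (down to the stop, then fully up) ratchets it up by 8 mm, the first by 4 to 12 mm; short strokes may not lift it.
- turret_top (a point): Centre of the top of the steel turret (radius 13 mm) out of which the pin rises: x = 0, y = -75, z = 84 mm in the unit's frame. The green band, 6 mm high, at the pin's foot shows above it only when the pin is fully out. The pin stays where it is between strokes and rises no further once fully out; extra strokes do no harm.
- sample_bottle: loose bystander, to be left where it stands; clear bottle with a blue cap, 32 mm diameter, 75 mm high; origin at the centre of its foot.
- petri_dish_a: loose bystander, to be left where it stands; closed beige culture dish, 92 mm diameter, 15 mm high; origin at the centre of its underside.
- petri_dish_b: loose bystander, to be left where it stands; closed beige culture dish, 92 mm diameter, 15 mm high; origin at the centre of its underside.
- beaker: loose bystander, to be left where it stands; empty glass beaker, 60 mm diameter at the rim, 75 mm high; origin at the centre of its foot.
- tip_box: loose bystander, to be left where it stands; blue box with a clear lid, 77 x 112 x 51 mm high; origin at the centre of its underside.
- reagent_jar: loose bystander, to be left where it stands; amber jar with a white cap, 56 mm diameter, 85 mm high; origin at the centre of its foot.
- marker_pen: loose bystander, to be left where it stands; white marker pen with a black cap, lying along its x axis, 127 x 13 x 13 mm; origin at about the middle of its length, on its underside.

How it is judged:
By the outcome, as a careful person would: the job done as asked, in the order asked, and still so for the second after the job is handed in, with the robot touching nothing.
It also fails if it takes over 48 s, if anything falls off the work surface, if the arm or the gripper's body presses on something with over 40 N, if the wrist force passes 120 N, or if a joint passes its speed limit or range.

## Robot

A 6-joint arm with a two-finger parallel gripper is mounted at the origin on the work surface. World frame = base frame: x ahead of the robot, y to its left, z up, the work surface at z = 0. Lengths are in mm, angles in rad, forces in N, time in s.
With the tool pointing down it reaches from about 275 to 825 mm from the base axis. Payload 5.2 kg.
Tool frame: the origin (TCP) lies on the centre line of the jaws, within the pads' length; the fingertips stand 17 mm ahead of it and the grasp point (between the pads) lies 2 mm behind it; z points along the fingers, y is the line along which they close (so a half turn about z gives the same grasp; the last joint's range is limited). The gripper opens to 93 mm and grips with 3 to 60 N. Pads are 15 mm wide; open, the fingers measure 128 mm over their backs; the gripper's body (75 mm by 188 mm) begins 65 mm behind the grasp point.
Start: joints at [1.084, 0.259, 1.535, -0, 1.348, -0.203], TCP at [153.981, 528.01, 235.653] pointing down, gripper open.
Joint ranges: [-3.14, 3.14], [-0.91, 2.08], [0.19, 2.58], [-1.22, 4.36], [0.22, 2.71], [-3.12, 3.12]. Speed limits (rad/s): [2.57, 2.57, 3.14, 3.14, 3.14, 3.14].

## Interface

Orientations are given as a rotation vector (axis times angle).
In Python, from bench import readout, imaging, job_done gives the robot as it stands.
- The arm moves only by the tool jog_arm, never from a script. Its argument "moves" is a list that holds one entry, the list of rows, each a list of 7 numbers: the shift along the tool's x, y, z in cm, then the turn, a rotation vector about the tool's x, y, z in rad, then the opening, from 0 (shut) to 1 (fully open). In form: [[[x, y, z, wx, wy, wz, claw], ...]]. A call has 1 to 8 rows; each row shifts and turns the commanded pose from where the row before left it, along the tool's axes as they then stand; what a row does not reach is not made up. A row lasts 1/10 s, in which the tool goes at most 50 mm and 8.59 degrees, less where a joint would pass 70% of its speed; a pose out of reach is approached as far as the arm can. A call with a gripper value outside its range is refused whole. The fingers move at their own pace and stop on an object; "grip_force" is the grip in N (left out, the last holds). Time passes only in rows, so rows that do not move let the fingers close. It gives the time, the measured TCP pose, the force, the opening and the grip force at its end, in the units of the state.
- readout.state(): the state, without advancing time (a new reading comes with each control period).
- imaging.get_image(name): name is "scene" or "top" or "wrist"; returns (picture, depth): 384x512x3 uint8, red, green, blue; 384x512 float32, mm along the optical axis (not along the pixel's ray), 0 where there is no reading.
- imaging.camera_info(name): a dict with "intrinsics" (3x3 intrinsics, pixels), "dist" ([k1, k2, p1, p2, k3] as OpenCV has them; the pictures are not rectified), "T" (4x4, takes a point from camera to world coordinates). Camera axes: x right, y up, looking along -z (the intrinsics and any distortion apply to the point x, -y, -z); pixel columns grow to the right and rows downward; lengths in mm; the calibration is good to about 2 mm. A picture is of the moment at which its call begins: read the wrist's pose just before it. camera_info takes no time and is no camera call; for the wrist camera it gives the pose at the moment of the call.
- job_done(): hands the job in; it is judged then, once.
The state is a dict: "time_s": time; "q": joint angles; "joint_velocities": joint speeds; "joint_efforts": joint torques, N m; "position": TCP position; "tcp_rot": TCP orientation; "wrist_force": force on the tool from outside, world axes, zero at the start; "wrist_torque": the same for the moment, N m; "width": finger opening in mm; "grasp_force": force on a finger pad.
Only numpy, scipy, OpenCV 4.12 (cv2) and the standard library are available. Lean on these libraries where they do the work, as an engineer would, in place of code of your own. Each camera call takes 0.05 s, during which the arm holds its last target. There are 200 camera calls.

## Working session

There is one attempt and no reset: what is moved stays moved. The work goes in short steps, Python scripts to look and compute and a tool call to move; the robot and the scene stay as the last step left them, time stands still between calls to the robot, and variables do not carry over. Pictures are saved under pics/ and viewed, at most 10 in all, crops included, and the job is handed in when it is done.

Besides the shell and the picture viewer there is one more tool, called after ">>>" as name([rows], argument=value, ...), one row to a line, values as JSON. jog_arm: Moves the arm, as the interface text tells. Its arguments: {"type":"object","properties":{"moves":{"type":"array"},"grip_force":{"type":"number"}},"required":["moves"]}

```bash
mkdir -p pics; python3 - <<'E'
from bench import readout, imaging
import cv2,numpy as np
print(readout.state())
for n in("scene","top"):
    im,d=imaging.get_image(n); c=imaging.camera_info(n)
    np.savez(f"{n}0.npz",im=im,d=d,K=c["intrinsics"],dist=c["dist"],T=c["T"])
    cv2.imwrite(f"pics/{n}0.png",cv2.resize(im[:,:,::-1],(800,600)))
    print(n,c)
E
```

```text
{'time_s': 0.0, 'q': array([ 1.08420415e+00,  2.59365677e-01,  1.53605606e+00,  5.32389718e-05,
        1.34802575e+00, -2.02821309e-01]), 'joint_velocities': array([ 0.00035204, -0.00097732, -0.00131909, -0.00123671, -0.00180109,
       -0.00092442]), 'joint_efforts': array([ 1.26935607e-03, -4.37291479e+01, -2.84006864e+01,  7.20815593e-02,
        4.10169829e-02, -1.64736771e-04]), 'position': array([153.71481   , 527.55115248, 234.81633821]), 'tcp_rot': array([-4.44174813e-01, -3.10935058e+00,  2.71403592e-03]), 'wrist_force': array([-1.10641229, -0.35552262, -1.0798382 ]), 'wrist_torque': array([-0.03655042, -0.03112128, -0.01910102]), 'grasp_force': 0.0, 'width': 92.91389326186939}
scene {'intrinsics': array([[398.87790549,   0.        , 258.55483879],
       [  0.        , 398.87790549, 193.97225456],
       [  0.        ,   0.        ,   1.        ]]), 'dist': array([-0.09434236,  0.        ,  0.        ,  0.        ,  0.        ]), 'T': array([[-7.59192279e-01, -4.02934459e-01,  5.11146657e-01,
         1.02618210e+03],
       [ 6.50749942e-01, -4.55055948e-01,  6.07822834e-01,
         5.89221045e+02],
       [-1.23124384e-02,  7.94083060e-01,  6.07684538e-01,
         6.43048078e+02],
       [ 0.00000000e+00,  0.00000000e+00,  0.00000000e+00,
         1.00000000e+00]])}
top {'intrinsics': array([[411.67339572,   0.        , 254.50829227],
       [  0.        , 411.67339572, 195.21592314],
       [  0.        ,   0.        ,   1.        ]]), 'dist': array([-0.07515731,  0.        ,  0.        ,  0.        ,  0.        ]), 'T': array([[-2.11171690e-02,  9.86106581e-01, -1.64766124e-01,
         4.07788364e+02],
       [-9.99307597e-01, -1.57690802e-02,  3.36996072e-02,
         6.49232418e+01],
       [ 3.06331943e-02,  1.65363680e-01,  9.85756796e-01,
         9.50679550e+02],
       [ 0.00000000e+00,  0.00000000e+00,  0.00000000e+00,
         1.00000000e+00]])}
```

View pics/scene0.png

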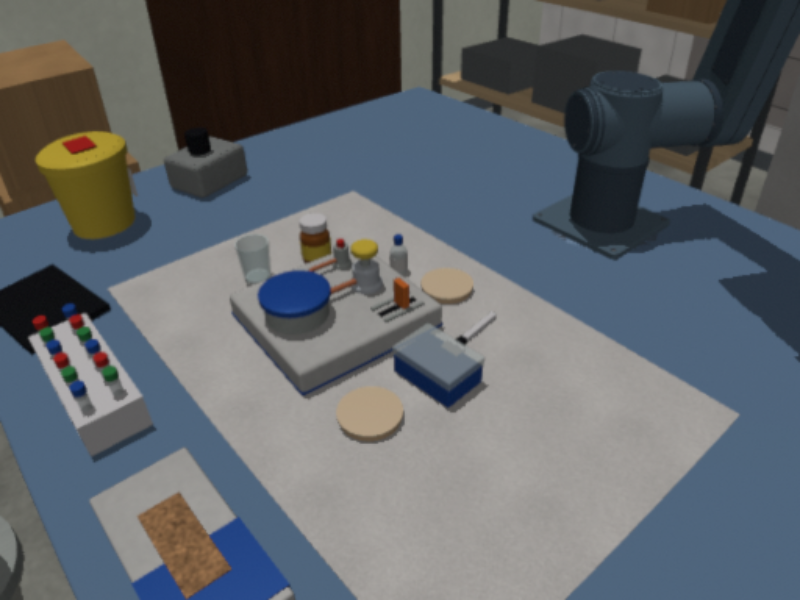

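View pics/top0.png

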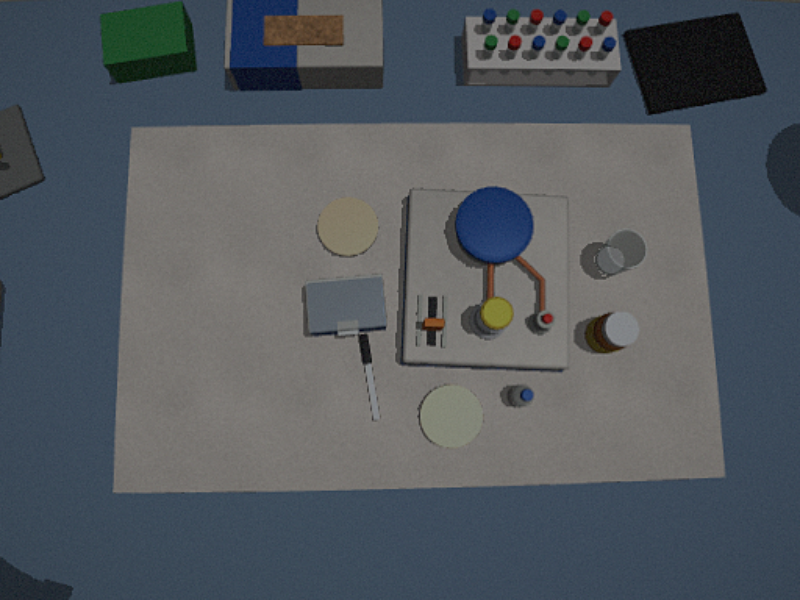

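The unit's front faces the robot. In the top picture (512-px scale) the plunger knob is at about (317,200), the vent tab at (277,207), the pin at (350,204) and the lid at (316,144). The bottle stands in front, near (335,253), and a dish near (289,266). Next I locate the parts by colour and depth.

```bash
cat > h.py <<'E'
import cv2,numpy as np
def world(c,uv,d):
    K,dist,T=c["K"],c["dist"],c["T"]
    p=cv2.undistortPoints(np.float64(uv).reshape(-1,1,2),K,dist)[:,0]
    d=np.atleast_1d(d)
    P=np.c_[p[:,0]*d,-p[:,1]*d,-d]
    return P@T[:3,:3].T+T[:3,3]
def cloud(c,mask):
    v,u=np.nonzero(mask&(c["d"]>0))
    return world(c,np.c_[u,v],c["d"][v,u])
def masks(im):
    h,s,v=[x.astype(int) for x in cv2.split(cv2.cvtColor(np.ascontiguousarray(im),cv2.COLOR_RGB2HSV))]
    return dict(yellow=(h>22)&(h<34)&(s>150)&(v>90),orange=(h>5)&(h<16)&(s>170)&(v>120),blue=(h>105)&(h<125)&(s>170),red=((h<4)|(h>175))&(s>150)&(v>90))
E
python3 - <<'E'
from h import *
for n in("scene","top"):
    c=np.load(n+"0.npz"); c={k:c[k] for k in c}
    for k,m in masks(c["im"]).items():
        P=cloud(c,m); 
        s=(P[:,0]>330)&(P[:,0]<720)&(P[:,1]>-200)&(P[:,1]<150)&(P[:,2]>60)&(P[:,2]<150);P=P[s]
        if len(P): 
            z=np.percentile(P[:,2],90); Q=P[P[:,2]>z-6]
            print(n,k,len(P),"med",np.median(P,0).round(1),"lo",np.percentile(P,3,0).round(1),"hi",np.percentile(P,97,0).round(1),"topmid",((Q.min(0)+Q.max(0))/2).round(1),Q.mean(0).round(1))
    # base block top face
    m=np.ones(c["d"].shape,bool);P=cloud(c,m);s=(P[:,2]>41)&(P[:,2]<51)&(P[:,0]>330)&(P[:,0]<720)&(P[:,1]>-200)&(P[:,1]<120)
    r=cv2.minAreaRect(np.float32(P[s][:,:2]));print(n,"base",r,P[s][:,2].mean())
    s=(P[:,2]>20)&(P[:,0]>250)&(P[:,0]<420)&(P[:,1]>-250)&(P[:,1]<200)
    print("front objs",P[s].mean(0),P[s].max(0), P[s].min(0))
E
```

```text
scene yellow 149 med [540.3 -84.3 119. ] lo [ 521.2 -105.2  111.1] hi [556.2 -69.6 120.6] topmid [537.9 -89.8 118. ] [539.4 -86.4 118.9]
scene orange 25 med [531.1  -7.3  88.8] lo [526.4 -16.2  86.4] hi [534.7   2.9  90.5] topmid [530.2  -7.1  88.4] [530.9  -7.   88.6]
scene blue 1049 med [671.1 -86.1  93.9] lo [ 620.6 -137.5   83.5] hi [715.1 -46.4  96.6] topmid [667.2 -95.4  94.1] [669.3 -91.   94.1]
scene red 10 med [ 531.6 -163.    92.6] lo [ 528.  -166.8   90.5] hi [ 536.6 -159.    94. ] topmid [ 532.5 -162.7   92.3] [ 531.9 -163.4   92.4]
scene base ((567.6188354492188, -39.98748779296875), (319.74481201171875, 304.76849365234375), 89.90226745605469) 45.939151123937876
front objs [ 417.69753111 -126.52209061   37.60779594] [ 419.74800429 -123.46192466   49.1209081 ] [ 415.08279639 -128.95435771   20.47184479]
top yellow 205 med [534.3 -92.8 120.9] lo [ 516.2 -111.5  117.9] hi [553.3 -75.  123.4] topmid [534.8 -93.2 121.2] [534.2 -92.9 120.9]
top orange 47 med [527.9 -11.7  89.4] lo [523.3 -24.4  86.5] hi [532.3  -1.   92.6] topmid [527.9 -12.7  89.8] [528.1 -12.   89.6]
top blue 1118 med [674.5 -98.4  94.6] lo [ 613.4 -148.1   89.8] hi [712.  -52.3  97.8] topmid [ 663.7 -101.1   95.3] [672.6 -99.6  94.7]
top red 23 med [ 530.6 -167.3   95. ] lo [ 525.6 -172.1   90.8] hi [ 535.3 -162.6   96.7] topmid [ 530.2 -167.8   93.9] [ 530.3 -167.7   94.7]
top base ((567.0198364257812, -40.062957763671875), (305.8834533691406, 319.78863525390625), 0.010397388599812984) 45.6146403086262
front objs [ 416.69959611 -132.73314209   43.40017891] [419.26542501 -20.89019128  52.4090867 ] [ 412.87948268 -149.84150838   20.32462608]
```

Estimates: plunger at about (535.5,-92.5), unit yaw about -0.055, vent tab about 8 mm closed. I turn the tool to the unit's axes, shut the jaws and cross over.

>>> jog_arm([
  [[0,0,0,0,0,-0.114,0],[0,0,0,0,0,-0.114,0],[-2.3,-3.2,0,0,0,0,0],[-2.3,-3.2,0,0,0,0,0],[-2.3,-3.2,0,0,0,0,0],[-2.3,-3.2,0,0,0,0,0],[-2.3,-3.2,0,0,0,0,0],[-2.3,-3.2,0,0,0,0,0]],
])

```text
time_s: 0.9
position: [281.4, 327.1, 235.4]
tcp_rot: [-0.087, -3.14, 0.0]
wrist_force: [0.0, -0.1, -0.0]
width: 33.4
grasp_force: 0.0
```

>>> jog_arm([
  [[-2.3,-3.2,0,0,0,0,0],[-2.3,-3.2,0,0,0,0,0],[-2.3,-3.2,0,0,0,0,0],[-2.3,-3.2,0,0,0,0,0],[-2.3,-3.2,0,0,0,0,0],[-2.3,-3.2,0,0,0,0,0],[-2.3,-3.2,0,0,0,0,0],[0,0,0,0,0,0,0]],
])

```text
time_s: 1.7
position: [431.5, 92.4, 235.3]
tcp_rot: [0.095, 3.14, -0.002]
wrist_force: [-1.1, 0.8, 0.4]
width: 0.3
grasp_force: 0.0
```

```bash
python3 - <<'E'
from h import *
from bench import imaging
c=imaging.camera_info("wrist"); im,d=imaging.get_image("wrist")
c=dict(K=c["intrinsics"],dist=c["dist"],T=c["T"],d=d,im=im)
print(c["T"].round(2))
cv2.imwrite("pics/w1.png",im[:,:,::-1])
for k,m in masks(im).items():
    P=cloud(c,m);s=(P[:,0]>330)&(P[:,0]<720)&(P[:,1]>-200)&(P[:,1]<60)&(P[:,2]>50)&(P[:,2]<150);P=P[s]
    if len(P):
        Q=P[P[:,2]>np.percentile(P[:,2],90)-6]
        print(k,len(P),np.median(P,0).round(1),"lo",np.percentile(P,2,0).round(1),"hi",np.percentile(P,98,0).round(1),"topmid",((Q.min(0)+Q.max(0))/2).round(1))
E
```

```text
[[ 6.0000e-02 -9.6000e-01 -2.9000e-01  3.5151e+02]
 [ 1.0000e+00  6.0000e-02  2.0000e-02  9.7070e+01]
 [-0.0000e+00 -2.9000e-01  9.6000e-01  3.8303e+02]
 [ 0.0000e+00  0.0000e+00  0.0000e+00  1.0000e+00]]
yellow 301 [520.5 -90.5 120. ] lo [ 514.6 -107.8  115.9] hi [526.3 -75.  122. ] topmid [520.9 -91.3 119. ]Traceback (most recent call last):
  File "<stdin>", line 8, in <module>
  File "h.py", line 10, in cloud
    return world(c,np.c_[u,v],c["d"][v,u])
  File "h.py", line 4, in world
    p=cv2.undistortPoints(np.float64(uv).reshape(-1,1,2),K,dist)[:,0]
      ~~~~~~~~~~~~~~~~~~~^^^^^^^^^^^^^^^^^^^^^^^^^^^^^^^^^^^^^^^
cv2.error: OpenCV(4.12.0) /io/opencv/modules/calib3d/src/undistort.dispatch.cpp:347: error: (-215:Assertion failed) CV_IS_MAT(_src) && CV_IS_MAT(_dst) && (_src->rows == 1 || _src->cols == 1) && (_dst->rows == 1 || _dst->cols == 1) && _src->cols + _src->rows - 1 == _dst->rows + _dst->cols - 1 && (CV_MAT_TYPE(_src->type) == CV_32FC2 || CV_MAT_TYPE(_src->type) == CV_64FC2) && (CV_MAT_TYPE(_dst->type) == CV_32FC2 || CV_MAT_TYPE(_dst->type) == CV_64FC2) in function 'cvUndistortPointsInternal'
```

View pics/w1.png

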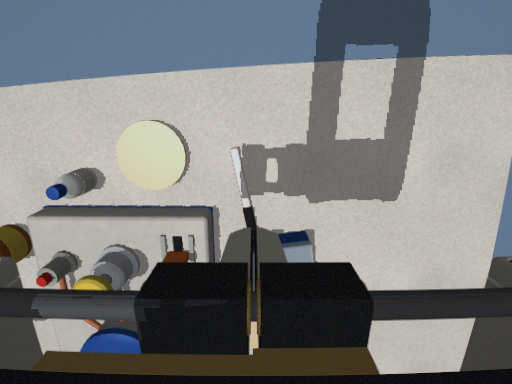

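The wrist view looks back at the unit: the tab is at (177,257), the knob front edge at (92,285) and the pin at (45,280). The knob front edge puts the plunger at about (536.5,-91.5), which agrees with the other cameras. Now I go in front of the tab.

>>> jog_arm([
  [[-2.2,-3.3,0,0,0,0,0],[-2.2,-3.3,0,0,0,0,0],[-2.1,-3.2,0,0,0,0,0],[0,0,3,0,0,0,0],[0,0,3,0,0,0,0],[0,0,2,0,0,0,0],[0,0,0,0,0,0,0],[0,0,0,0,0,0,0]],
])

```text
time_s: 2.55
position: [488.4, -4.5, 155.9]
tcp_rot: [-0.086, -3.14, -0.001]
wrist_force: [0.6, 0.2, 0.3]
width: 0.7
grasp_force: 0.0
```

```bash
python3 - <<'E'
from h import *
from bench import imaging,readout
print(readout.state()["position"])
for n,r in(("scene",(slice(120,280),slice(150,350))),("top",(slice(110,280),slice(230,400)))):
    im,d=imaging.get_image(n)
    cv2.imwrite(f"pics/{n}2.png",cv2.resize(im[r][:,:,::-1],None,fx=3,fy=3))
a=cv2.imread("pics/scene2.png");b=cv2.imread("pics/top2.png")
h=480;b=cv2.resize(b,(480,480));x=np.hstack([a,b]);cv2.imwrite("pics/c2.png",cv2.resize(x,(800,int(480*800/x.shape[1]))))
E
```

```text
[488.40786547  -4.47420679 155.87718011]
```

View pics/c2.png

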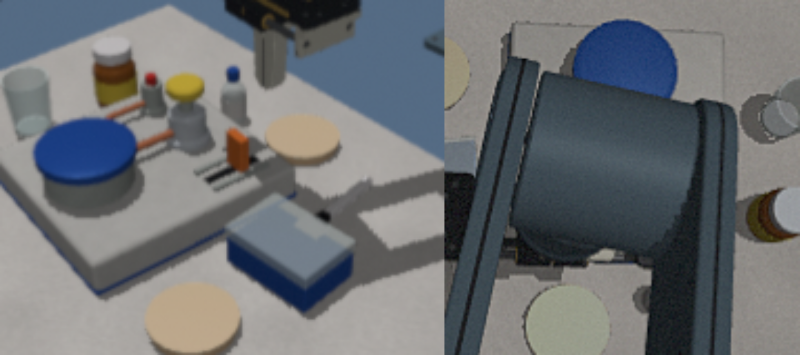

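The fingers (scene crop, about (270,60)) stand in front of the orange tab at (237,150), with clear space around them. Next I go down and start pushing.

>>> jog_arm([
  [[0,-0.4,2.3,0,0,0,0],[0,0,2.3,0,0,0,0],[0,0,2.3,0,0,0,0],[0,0,0,0,0,0,0],[-1,0,0,0,0,0,0],[-0.8,0,0,0,0,0,0],[-0.5,0,0,0,0,0,0],[-0.5,0,0,0,0,0,0]],
])

```text
time_s: 3.45
position: [517.3, -11.2, 87.6]
tcp_rot: [0.087, 3.14, -0.001]
wrist_force: [-1.9, -1.0, 1.6]
width: 0.8
grasp_force: 1.2
```

>>> jog_arm([
  [[-0.4,0,0,0,0,0,0],[-0.4,0,0,0,0,0,0],[-0.4,0,0,0,0,0,0],[0,0,0,0,0,0,0]],
])

```text
time_s: 3.85
position: [529.1, -11.7, 86.6]
tcp_rot: [0.088, 3.14, 0.0]
wrist_force: [-0.4, -0.2, 0.3]
width: 0.9
grasp_force: 0.0
```

>>> jog_arm([
  [[-0.3,0,0,0,0,0,0],[-0.3,0,0,0,0,0,0]],
])

```text
time_s: 4.05
position: [534.3, -12.0, 86.5]
tcp_rot: [-0.088, -3.14, -0.0]
wrist_force: [-1.8, -0.7, 0.1]
width: 0.6
grasp_force: 1.1
```

>>> jog_arm([
  [[-0.2,0,0,0,0,0,0]],
])

```text
time_s: 4.15
position: [535.9, -12.1, 86.5]
tcp_rot: [-0.088, -3.139, -0.0]
wrist_force: [-9.2, -0.2, 5.6]
width: 0.3
grasp_force: 4.1
```

>>> jog_arm([
  [[-0.2,0,0,0,0,0,0]],
])

```text
time_s: 4.25
position: [536.1, -12.1, 86.4]
tcp_rot: [-0.087, -3.135, -0.0]
wrist_force: [-12.8, -1.0, 9.5]
width: 0.5
grasp_force: 6.4
```

Force rises sharply at the expected position, so the tab is at its stop. I press a touch more, back off and rise.

>>> jog_arm([
  [[-0.2,0,0,0,0,0,0],[0,0,0,0,0,0,0]],
])

```text
time_s: 4.45
position: [536.2, -12.0, 86.3]
tcp_rot: [-0.086, -3.131, -0.001]
wrist_force: [-15.1, -0.2, 11.4]
width: 0.6
grasp_force: 7.3
```

>>> jog_arm([
  [[1,0,0,0,0,0,0],[1.5,0,0,0,0,0,0],[0,0,-3,0,0,0,0],[0,0,-3,0,0,0,0],[0,0,-2,0,0,0,0],[0,0,0,0,0,0,0]],
])

```text
time_s: 5.05
position: [518.1, -11.5, 169.8]
tcp_rot: [0.087, 3.132, -0.002]
wrist_force: [0.3, 0.3, -0.4]
width: 0.3
grasp_force: 0.0
```

```bash
python3 - <<'E'
from h import *
from bench import imaging
n="scene"
c=imaging.camera_info(n); im,d=imaging.get_image(n)
c=dict(K=c["intrinsics"],dist=c["dist"],T=c["T"],d=d,im=im)
P=cloud(c,masks(im)["orange"]);s=(P[:,0]>330)&(P[:,0]<720)&(P[:,1]>-30)&(P[:,1]<60)&(P[:,2]>70)&(P[:,2]<150);print(np.median(P[s],0))
cv2.imwrite("pics/s3.png",cv2.resize(im[120:270,150:330][:,:,::-1],None,fx=4,fy=4))
E
```

```text
[553.9079024  -11.25101499  88.36646816]
```

View pics/s3.png

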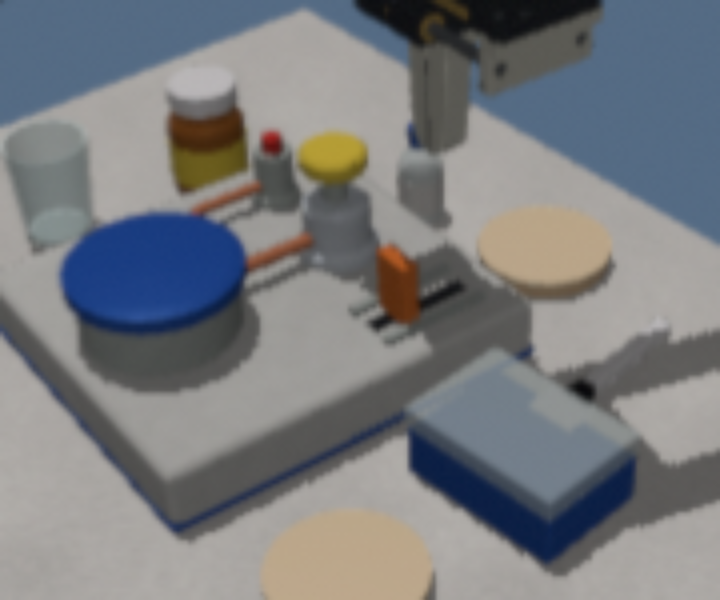

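The tab (scene crop at (397,285)) has moved about 23 mm to the back end of its slot, and everything else is undisturbed. The pin tip shows at (270,142). Now I go over the plunger.

>>> jog_arm([
  [[-1.1,-4,0,0,0,0,0],[-1.1,-4,0,0,0,0,0],[0,0,0,0,0,0,0],[0,0,0,0,0,0,0]],
])

```text
time_s: 5.5
position: [532.3, -92.5, 164.9]
tcp_rot: [-0.091, -3.138, -0.002]
wrist_force: [-0.1, 0.1, -0.9]
width: 0.1
grasp_force: 0.0
```

>>> jog_arm([
  [[0,0,2.5,0,0,0,0],[0,0,1,0,0,0,0],[0,0,0.8,0,0,0,0],[0,0,0.6,0,0,0,0],[0,0,0,0,0,0,0]],
])

```text
time_s: 6.0
position: [532.9, -91.2, 117.8]
tcp_rot: [0.086, 3.14, -0.0]
wrist_force: [-1.0, -1.1, 8.3]
width: 0.4
grasp_force: 4.1
```

>>> jog_arm([
  [[-0.2,0,0.2,0,0,0,0],[0,0,0.2,0,0,0,0],[0,0,0,0,0,0,0]],
])

```text
time_s: 6.3
position: [533.3, -91.2, 117.1]
tcp_rot: [-0.084, -3.138, 0.002]
wrist_force: [-14.3, 0.1, 32.0]
width: 0.6
grasp_force: 16.2
```

At the stop, with 32 N. I lift clear, let the plunger return, then stroke again.

>>> jog_arm([
  [[0,0,-1.7,0,0,0,0],[0,0,-1.7,0,0,0,0],[0,0,0,0,0,0,0],[0,0,0,0,0,0,0],[0,0,0,0,0,0,0]],
])

```text
time_s: 6.8
position: [534.1, -91.4, 146.3]
tcp_rot: [-0.087, -3.138, -0.001]
wrist_force: [0.4, 0.3, -0.8]
width: 0.2
grasp_force: 0.0
```

>>> jog_arm([
  [[0,0,1.2,0,0,0,0],[0,0,1.1,0,0,0,0],[0,0,1.0,0,0,0,0],[0,0,0,0,0,0,0],[0,0,0,0,0,0,0]],
])

```text
time_s: 7.3
position: [535.6, -92.2, 117.1]
tcp_rot: [0.087, 3.138, -0.001]
wrist_force: [-6.6, 3.8, 27.7]
width: 0.3
grasp_force: 13.8
```

>>> jog_arm([
  [[0,0,-1.7,0,0,0,0],[0,0,-1.6,0,0,0,0],[0,0,0,0,0,0,0],[0,0,0,0,0,0,0],[0,0,1.2,0,0,0,0],[0,0,1.1,0,0,0,0],[0,0,1.0,0,0,0,0],[0,0,0,0,0,0,0]],
])

```text
time_s: 8.1
position: [535.5, -92.4, 117.0]
tcp_rot: [0.087, 3.138, -0.002]
wrist_force: [-7.9, 2.2, 31.5]
width: -0.0
grasp_force: 15.9
```

>>> jog_arm([
  [[0,0,-1.7,0,0,0,0],[0,0,-1.6,0,0,0,0],[0,0,0,0,0,0,0],[0,0,0,0,0,0,0]],
])

```text
time_s: 8.5
position: [534.2, -91.9, 145.8]
tcp_rot: [-0.088, -3.138, -0.001]
wrist_force: [-0.7, -0.0, -0.7]
width: 0.0
grasp_force: 0.0
```

```bash
cat > pin.py <<'E'
from h import *
from bench import imaging
import sys
n="scene"
c=imaging.camera_info(n); im,d=imaging.get_image(n)
c=dict(K=c["intrinsics"],dist=c["dist"],T=c["T"],d=d,im=im)
for k in("red","yellow"):
    P=cloud(c,masks(im)[k]);s=(P[:,0]>480)&(P[:,0]<580)&(P[:,1]>-190)&(P[:,1]<-60)&(P[:,2]>80)&(P[:,2]<150);print(k,s.sum(),np.percentile(P[s],[0,50,100],0).round(1) if s.any() else "")
cv2.imwrite(f"pics/{sys.argv[1]}.png",cv2.resize(im[130:230,190:310][:,:,::-1],None,fx=6,fy=6))
E
python3 pin.py p4
```

```text
red 26 [[ 528.4 -169.3   85.4]
 [ 535.8 -161.6  112.2]
 [ 539.2 -157.2  118.8]]
yellow 123 [[ 519.8 -104.4  106.8]
 [ 541.9  -81.   118.9]
 [ 558.3  -68.1  121.7]]
```

View pics/p4.png

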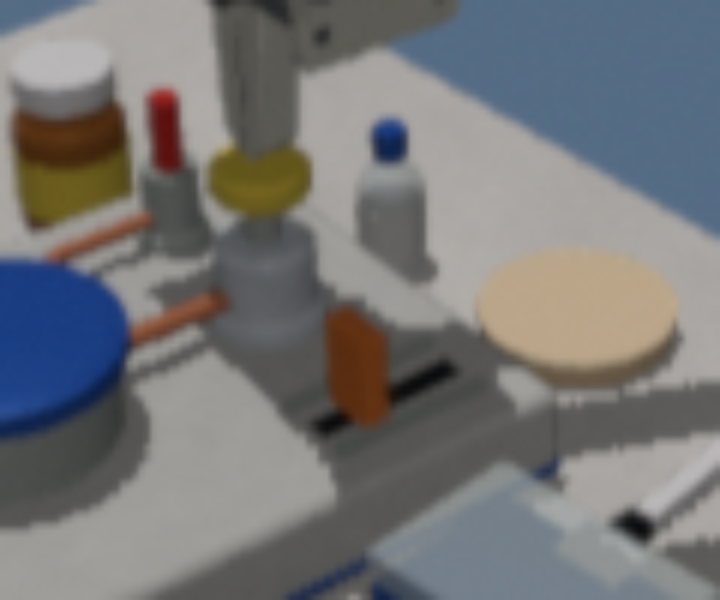

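The pin is up to about 118 mm (crop at (163,95)-(163,165)), with no green showing yet. At 8 mm a stroke it needs two more; I do three.

>>> jog_arm([
  [[0,0,1.2,0,0,0,0],[0,0,1.1,0,0,0,0],[0,0,1.0,0,0,0,0],[0,0,0,0,0,0,0],[0,0,-1.7,0,0,0,0],[0,0,-1.6,0,0,0,0],[0,0,0,0,0,0,0],[0,0,0,0,0,0,0]],
])

```text
time_s: 9.35
position: [534.3, -91.9, 146.0]
tcp_rot: [-0.088, -3.139, -0.001]
wrist_force: [-0.2, -0.4, -1.1]
width: 0.7
grasp_force: 0.0
```

>>> jog_arm([
  [[0,0,1.2,0,0,0,0],[0,0,1.1,0,0,0,0],[0,0,1.0,0,0,0,0],[0,0,0,0,0,0,0],[0,0,-1.7,0,0,0,0],[0,0,-1.6,0,0,0,0],[0,0,0,0,0,0,0],[0,0,0,0,0,0,0]],
])

```text
time_s: 10.15
position: [534.1, -91.9, 145.8]
tcp_rot: [-0.088, -3.138, -0.001]
wrist_force: [0.4, -0.2, -0.5]
width: 0.5
grasp_force: 0.0
```

>>> jog_arm([
  [[0,0,1.2,0,0,0,0],[0,0,1.1,0,0,0,0],[0,0,1.0,0,0,0,0],[0,0,0,0,0,0,0],[0,0,-1.7,0,0,0,0],[0,0,-1.6,0,0,0,0],[0,0,0,0,0,0,0],[0,0,0,0,0,0,0]],
])

```text
time_s: 10.95
position: [534.1, -91.9, 145.8]
tcp_rot: [-0.088, -3.138, -0.001]
wrist_force: [-0.4, 0.7, 0.3]
width: 0.7
grasp_force: 0.0
```

>>> jog_arm([
  [[0,0,-2,0,0,0,0],[0,0,-3,0,0,0,0],[0,0,-3,0,0,0,0],[0,0,0,0,0,0,0],[0,0,0,0,0,0,0]],
])

```text
time_s: 11.45
position: [534.5, -92.1, 226.1]
tcp_rot: [-0.088, -3.139, -0.001]
wrist_force: [-0.4, -0.2, 0.3]
width: 0.5
grasp_force: 0.0
```

```bash
python3 pin.py p5
```

```text
red 13 [[ 528.9 -169.1  119.6]
 [ 533.9 -161.4  124.8]
 [ 538.1 -157.3  126.3]]
yellow 142 [[ 519.9 -107.   106.6]
 [ 539.7  -84.2  119. ]
 [ 557.9  -67.7  121. ]]
```

View pics/p5.png

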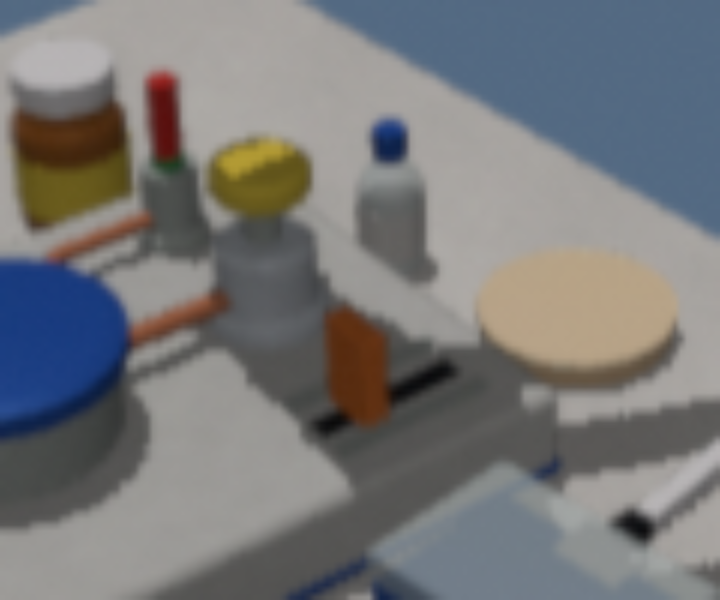

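The pin now stands at about 127 mm (tip at (163,80)) with green at its foot (168,162). Two extra strokes, with the bottom force checked, will show whether it can still rise.

>>> jog_arm([
  [[0,0,3,0,0,0,0],[0,0,3,0,0,0,0],[0,0,2,0,0,0,0],[0,0,1.2,0,0,0,0],[0,0,1.1,0,0,0,0],[0,0,1.0,0,0,0,0],[0,0,0,0,0,0,0],[0,0,0,0,0,0,0]],
])

```text
time_s: 12.3
position: [532.6, -91.3, 117.1]
tcp_rot: [-0.086, -3.136, -0.001]
wrist_force: [-14.8, 4.8, 29.4]
width: 0.3
grasp_force: 15.1
```

>>> jog_arm([
  [[0,0,-1.7,0,0,0,0],[0,0,-1.6,0,0,0,0],[0,0,0,0,0,0,0],[0,0,0,0,0,0,0],[0,0,1.2,0,0,0,0],[0,0,1.1,0,0,0,0],[0,0,1.0,0,0,0,0],[0,0,0,0,0,0,0]],
])

```text
time_s: 13.1
position: [535.8, -92.5, 117.0]
tcp_rot: [0.087, 3.138, -0.002]
wrist_force: [-6.4, 2.6, 30.2]
width: 0.2
grasp_force: 15.2
```

>>> jog_arm([
  [[0,0,-1.7,0,0,0,0],[0,0,-1.6,0,0,0,0],[0,0,-3,0,0,0,0],[0,0,-3,0,0,0,0],[0,0,-2,0,0,0,0],[0,0,0,0,0,0,0],[0,0,0,0,0,0,0],[0,0,0,0,0,0,0]],
])

```text
time_s: 13.9
position: [533.9, -91.8, 225.1]
tcp_rot: [-0.088, -3.136, -0.002]
wrist_force: [-1.0, -0.3, -1.4]
width: 0.3
grasp_force: 0.0
```

```bash
python3 pin.py p6; python3 -c "
import cv2,numpy as np
a=cv2.imread('pics/p5.png').astype(int);b=cv2.imread('pics/p6.png').astype(int)
print(abs(a-b)[50:260,130:210].max(), abs(a-b)[50:260,130:210].mean())"
```

```text
red 15 [[ 527.8 -166.1   95.6]
 [ 535.2 -161.2  123.9]
 [ 539.5 -157.9  127.8]]
yellow 143 [[ 519.5 -106.7  108.3]
 [ 540.4  -83.   119. ]
 [ 557.7  -69.1  121.6]]
4 0.3934722222222222
```

```bash
python3 -c "
from bench import job_done; print(job_done())"
```

```text
the job is handed in; nothing more can be done
None
```

The vent tab was pushed to its stop first. The plunger was then pumped until the red pin stood fully out with its green band showing, and two extra full strokes raised it no further. The plunger is back up, the arm is clear of the unit, and I handed the job in at about 14 s.

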